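Clip the amber glass sample onto the snap hook

ROBOT

A 6-joint arm with a two-finger parallel gripper is mounted at the origin on the work surface. World frame = base frame: x ahead of the robot, y to its left, z up, the work surface at z = 0. Lengths are in m, angles in rad, forces in N, time in s.
With the tool pointing down it reaches from about 0.275 to 0.825 m from the base axis. Payload 4.9 kg.
Tool frame: the origin (TCP) lies on the mounting face of the last link; the fingertips stand 173 mm ahead of it and the grasp point (between the pads) lies 155 mm ahead of it; z points along the fingers, y is the direction in which the jaws open and shut (so a half turn about z gives the same grasp; the last joint's range is limited). The gripper opens to 85 mm and grips with 20 to 120 N. Pads are 22 mm wide; open, the fingers measure 114 mm over their backs; the gripper's body (76 mm by 85 mm) begins 54 mm behind the grasp point. The pads swing forward as they close: fully open they stand 13 mm farther back than shut.
Start: joints at [-1.311, 0.326, -0.193, 1.052, 0, 1.437], TCP at [0.211, -0.508, 0.405] pointing down, gripper open.
Joint ranges: [-2.65, 2.65], [-0.97, 1.79], [-1.3, 1.35], [-1.93, 2.1], [-1.47, 1.37], [-3.14, 3.14]. Speed limits (rad/s): [2.57, 2.57, 3.14, 3.14, 3.14, 3.14].

INTERFACE

Orientations are given as a unit quaternion [w, x, y, z].
In Python, from bench import manip gives the robot as it stands. Calls block until the motion is done:
- manip.move_to(position, orientation): joint-space move of the TCP to a pose.
- manip.move_straight(position, frame=None, max_speed=0.15, contact_N=None): straight line of the TCP; frame=None keeps the orientation; max_speed is the mean speed in m/s. With contact_N (N) it stops when the force on the tool has changed by that much, and returns True; else False.
- manip.move_j(angles): joint-space move.
- manip.gripper_open() and manip.grab(grip_force=None): open the fingers fully, or close them until they stop; grip_force is the grip in N (None keeps the last).
- manip.sleep(seconds).
- manip.solve_ik(position, orientation): joint angles nearest the present ones, or None.
- manip.read_camera(name): name is "scene" or "top"; returns a dict with "image" (420x560x3 uint8, red, green, blue), "fov_y" (degrees; the focal length in pixels is half the picture's height over the tangent of half this angle, whatever the lens; pixels are square), "cx", "cy" (the principal point, pixels), "dist" ([k1, k2, p1, p2, k3] as OpenCV has them; the pictures are not rectified), "view" (4x4, takes a point from world to camera coordinates). Camera axes: x right, y up, looking along -z (the intrinsics and any distortion apply to the point x, -y, -z); pixel columns grow to the right and rows downward; lengths in m; the calibration is good to about 2 mm. A picture is of the moment at which its call begins. There is no depth.
A pose or a line that the arm cannot do raises manip.MotionError and nothing moves.
- manip.job_done(): hands the job in, once; it reports no verdict.
Trained networks look in the newest picture that a camera, given by its name, has taken for a name from the list of things; names that differ only in an ending like _2 or _b are one class to them, and where a whole thing is asked for, a point or a joint stands for the part that bears it (a point fixed in the world has none). Each returns a list of dicts, best first, with "conf" (0 to 1); they miss things now and then, are a little off and sometimes report something else, mostly with a low value. They report only what shows in the picture. A call takes as long as a camera call.
- manip.boxes_of(target, camera): "location" ([x, y, z] in m, in the coordinates of the camera as it stood for that picture, good to about 4 mm: the middle of the surface that is visible of it).
- manip.cut_out(target, camera): "mask" (420x560 bool, what is visible of it).
Readings, each from a call of its own:
- manip.get_t(): time.
- manip.get_q(): joint angles.
- manip.get_joint_velocities(): joint speeds.
- manip.get_tau(): joint torques, N m.
- manip.get_ee_pos(): TCP position.
- manip.get_eef_rot(): TCP orientation.
- manip.get_contact_force(): force on the tool from outside, world axes, zero at the start.
- manip.get_torque(): the same for the moment, N m.
- manip.get_grip_width(): finger opening in m.
Only numpy, scipy, OpenCV 4.12 (cv2) and the standard library are available. Lean on these libraries where they do the work, as an engineer would, in place of code of your own. Each camera call takes 0.05 s, during which the arm holds its last target.

TASK

Take the amber glass sample by its orange tag out of the tray, press its steel eye against the red sprung gate of the snap hook until it passes inside, and slide it along onto the hook's straight nose bar. Let it hang there by its eye, clear of the closed gate, and let go. The hook stands on a springy stem that gives way when pressed: feel your way, never push on it harder than about 20 newtons, and leave the other samples and the things on the bench alone.

Things in the scene. Friction and masses are not known exactly. Their poses are not given: they have to be found in the camera images.
- amber_eye (a point): centre of the opening of the amber sample's closed steel eye, 57 mm above the flat underside of the glass (sample: 90 g, 115 mm tall, glass 36 mm across, below the eye). z up to the tag; the eye, of 5 mm round bar, lies in its x-z plane: opening 14 mm along x, 24 mm along z, so it is 19 by 29 mm between bar centre lines and 5 mm thick along y. A half turn about z changes nothing
- amber_tag (a point): centre of the orange tag, 37 mm straight above the eye's centre: a plate 10 mm along x (grip it across this), 20 mm along y, 42 mm tall, its lower edge 16 mm above the eye's centre. Keep the fingertips above that edge, clear of the hook
- nose (a point): middle of the flat tip of the snap hook's nose, 150 mm above the table. The hook lies level in the x-y plane through it, z up. The nose bar, 8 mm thick, runs straight from the tip 36 mm along -y, then the bow turns to +x and comes back as the spine at x = +36 mm. Inside of the hook is +x; outside, with free space to come from, is -x
- gate (a joint): opening of the gate, rad: 0 shut, 0.18 at its stop (free end 9 mm inwards). Pressed by the eye at nose y = +7 mm it starts to open near 2 N and meets the stop near 5 N. Held at the stop, the leading bar of an upright level eye (its x along nose x) is inside, and the eye can slide along -y over the nose; once its centre is past nose y = -12 mm the gate snaps shut behind it
- gate_hinge (a point): brass hinge of the red gate, at nose x = +7.5 mm, y = +42 mm. Shut, the gate (a 6 mm round bar) lies along nose y from here to its free end at y = -8 mm, overlapping the nose bar by 8 mm on the inside; it swings inwards (+x) only
- stem_top (a point): top of the springy steel stem (plate 26 mm wide) that carries the hook, at nose x = +18 mm, y = +82 mm, 6 mm above the hook's level. It bends along nose x, some 2 mm per newton at the hook, so the whole hook retreats when the gate is pressed and swings back when let go; stiff along y and z. Its foot is fixed to the table
- tray: open wooden tray fixed to the table, 80 mm by 250 mm (long along its y), walls 22 mm high, floor 5 mm thick, with three cells in a row along y; origin at the middle of its underside. One sample stands in each cell, in any order
- blue_tag (a point): centre of the blue-tagged sample's tag (same shape as the amber one, tag centre 94 mm above its underside); leave it where it is
- green_tag (a point): centre of the green-tagged sample's tag (same shape); leave it where it is
- cap: red plastic cap, 28 mm across, 34 mm tall, origin under its middle; leave it
- paddle: graphite paddle with a wooden handle lying on the bench, 220 mm long along x, 60 mm wide, 22 mm tall, origin at about mid-length on the table; leave it
- brush: hand brush lying on the bench; leave it
- mug: steel cup, 72 mm across, 80 mm tall, origin under its middle; leave it

How it is judged:
On the way, in this order (a step that is already met when the one before it is completed fails the run):
1. the amber sample is lifted out of the tray (height (world z) of amber_eye above 0.105 m), for 0.1 s.
2. its eye presses the gate open from outside, level with the hook (value of joint gate above 0.1 rad and distance between amber_eye and nose below 0.03 m), for 0.1 s.
3. the eye is round the nose bar and the gate has shut behind it (value of joint gate below 0.03 rad and y of amber_eye in the frame of nose between -0.045 and -0.011 m and x of amber_eye in the frame of nose between -0.007 and 0.007 m and z of amber_eye in the frame of nose between -0.013 and 0.013 m), for 0.2 s.
At the end, for the whole second after the job is handed in: The amber sample hangs by its eye on the nose bar (eye's centre 3 to 14 mm below the bar's axis, within 9 mm of it sideways, 11 to 45 mm behind the nose tip), nearly upright (within 0.3 rad) and almost still (under 0.06 m/s), with the gate shut (under 0.03 rad) (value of joint gate below 0.03 rad and y of amber_eye in the frame of nose between -0.045 and -0.011 m and x of amber_eye in the frame of nose between -0.009 and 0.009 m and z of amber_eye in the frame of nose between -0.014 and -0.003 m and angle between amber_eye's own z axis and vertical below 0.3 rad and linear speed of amber below 0.06 m/s); the robot touches nothing.
It fails at once if the hook or its stand is pressed with more than 20 N (contact force between stand and anything else above 20 N).
It fails at once if another sample or a thing on the bench is moved by more than 30 mm (distance of any of blue_tag, green_tag, cap, paddle, brush, mug from where it was at the start of the episode above 0.03 m).
It also fails if it takes over 67 s, if anything falls off the work surface, if the arm or the gripper's body presses on something with over 40 N, if the wrist force passes 120 N, or if a joint passes its speed limit or range.

## Working session

There is one attempt and no reset: what is moved stays moved. The work goes in short steps, each a Python script; the robot and the scene stay as the last script left them, time stands still between calls to the robot, and variables do not carry over. Pictures are saved under pics/ and viewed, and the job is handed in when it is done.

```bash
mkdir -p pics; ls; cat > h.py <<'E'
from bench import manip
import numpy as np, cv2
def cam(n):
    c=manip.read_camera(n); f=210/np.tan(np.radians(c['fov_y'])/2)
    c['K']=np.array([[f,0,c['cx']],[0,f,c['cy']],[0,0,1.]]); c['D']=np.array(c['dist'],float); c['V']=np.array(c['view']);return c
F=np.diag([1,-1,-1.])
def ray(c,uv):
    p=cv2.undistortPoints(np.array([[uv]],float),c['K'],c['D'])[0,0]
    R=c['V'][:3,:3];t=c['V'][:3,3]
    d=R.T@(F@np.array([p[0],p[1],1.])); o=-R.T@t
    return o,d/np.linalg.norm(d)
def atz(c,uv,z):
    o,d=ray(c,uv); return o+d*(z-o[2])/d[2]
def proj(c,P):
    P=np.atleast_2d(P); R=c['V'][:3,:3];t=c['V'][:3,3]
    q=(F@(R@P.T+t[:,None])).T
    return cv2.projectPoints(q,np.zeros(3),np.zeros(3),c['K'],c['D'])[0][:,0]
def tri(rs):
    A=np.zeros((3,3));b=np.zeros(3)
    for o,d in rs:
        M=np.eye(3)-np.outer(d,d);A+=M;b+=M@o
    return np.linalg.solve(A,b)
def toworld(c,p):
    R=c['V'][:3,:3];t=c['V'][:3,3]; return R.T@(np.array(p)-t)
def save(c,n,im=None): cv2.imwrite('pics/'+n,cv2.cvtColor(c['image'] if im is None else im,cv2.COLOR_RGB2BGR))
E
python3 - <<'E'
from h import *
for n in ['scene','top']:
    c=cam(n); save(c,n+'0.png'); print(n,c['fov_y'],c['cx'],c['cy'],c['dist'],toworld(c,[0,0,0]).round(3))
    for t in ['amber_tag','amber_eye','nose','gate','gate_hinge','stem_top','tray','blue_tag','green_tag','cap','paddle','brush','mug']:
        r=manip.boxes_of(t,n); print(t,[(round(x['conf'],2),toworld(c,x['location']).round(3).tolist()) for x in r[:3]])
print(manip.get_t(),manip.get_eef_rot())
E
```

```text
pics
scene 42.27577557726086 295.55599481820286 208.07857047907186 [-0.00192723  0.          0.          0.          0.        ] [ 1.43  -0.588  1.054]
amber_tag [(0.88, [0.525, -0.24, 0.049])]
amber_eye [(0.78, [0.531, -0.234, 0.044])]
nose [(0.92, [0.544, 0.257, 0.146])]
gate []
gate_hinge [(0.72, [0.546, 0.257, 0.152])]
stem_top []
tray [(0.96, [0.521, -0.252, 0.011]), (0.54, [0.41, -0.006, 0.021])]
blue_tag [(0.84, [0.531, -0.318, 0.047])]
green_tag [(0.77, [0.497, -0.157, 0.046])]
cap [(0.71, [0.543, 0.261, 0.147]), (0.58, [0.409, -0.006, 0.02])]
paddle [(0.73, [0.457, 0.442, 0.008]), (0.44, [0.546, 0.257, 0.145]), (0.23, [0.414, -0.004, 0.021])]
brush [(0.75, [0.486, -0.47, 0.016])]
mug [(0.78, [0.687, -0.008, 0.054])]
top 57.92339535898049 284.49755907652616 209.75153663827194 [-0.09715884  0.          0.          0.          0.        ] [0.453 0.003 1.06 ]
amber_tag [(0.57, [0.518, -0.235, 0.044])]
amber_eye [(0.52, [0.524, -0.233, 0.042]), (0.39, [0.539, 0.207, 0.153])]
nose [(0.74, [0.541, 0.204, 0.153])]
gate []
gate_hinge [(0.85, [0.541, 0.205, 0.159])]
stem_top [(0.84, [0.539, 0.207, 0.154])]
tray [(0.67, [0.511, -0.235, 0.005])]
blue_tag [(0.52, [0.525, -0.316, 0.044]), (0.16, [0.541, 0.207, 0.154])]
green_tag [(0.73, [0.494, -0.15, 0.04])]
cap []
paddle [(0.74, [0.453, 0.443, 0.007])]
brush [(0.83, [0.476, -0.468, 0.019])]
mug [(0.6, [0.689, -0.012, 0.038])]
1.4 [ 1.21967654e-05  9.80675026e-01  1.95643792e-01 -1.07996968e-05]
```

View pics/scene0.png

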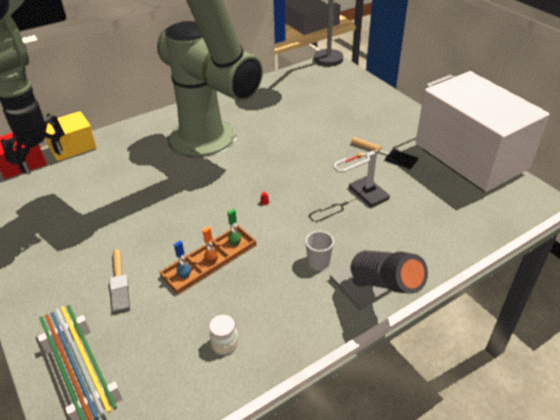

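View pics/top0.png

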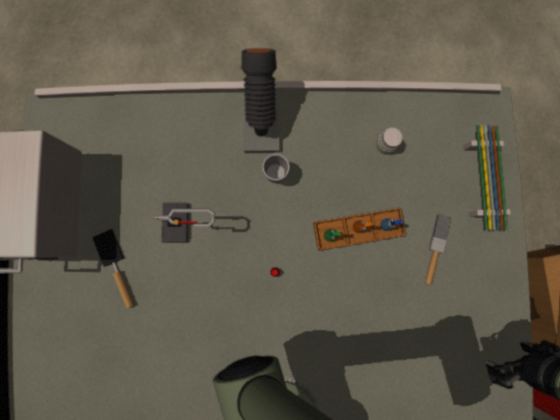

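```bash
python3 - <<'E'
import cv2
t=cv2.imread('pics/top0.png'); s=cv2.imread('pics/scene0.png')
cv2.imwrite('pics/t_hook.png',cv2.resize(t[130:230,150:250],(600,600),interpolation=cv2.INTER_CUBIC))
cv2.imwrite('pics/t_tray.png',cv2.resize(t[140:240,310:450],(784,560),interpolation=cv2.INTER_CUBIC))
E
```

```text
(no output)
```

The hook is at top (165–215, 215) and scene (335–375, 160). The tray is at top (315–405, 230), with the amber sample in the middle cell. I'll crop in closer.

```bash
python3 - <<'E'
import cv2
t=cv2.imread('pics/top0.png'); s=cv2.imread('pics/scene0.png')
a=cv2.resize(t[190:250,150:220],(700,600),interpolation=cv2.INTER_CUBIC)
cv2.imwrite('pics/t_hook2.png',a)
cv2.imwrite('pics/s_hook.png',cv2.resize(s[140:210,325:400],(643,600),interpolation=cv2.INTER_CUBIC))
E
```

```text
(no output)
```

View pics/t_hook2.png

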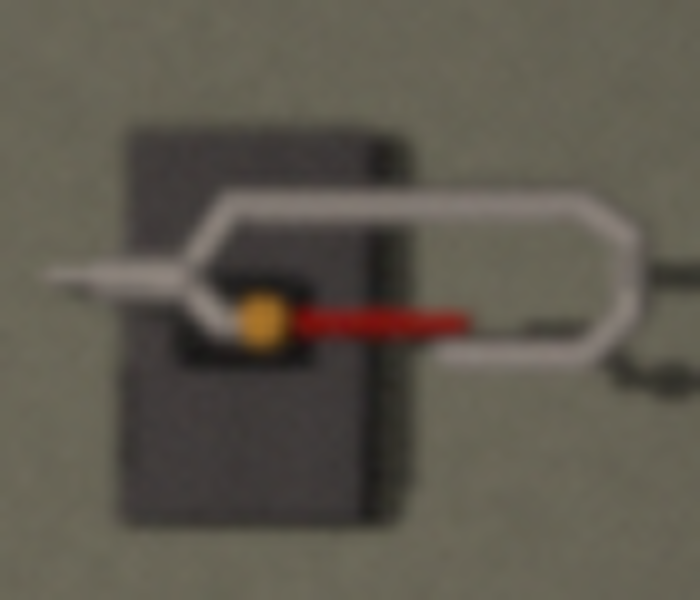

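View pics/s_hook.png

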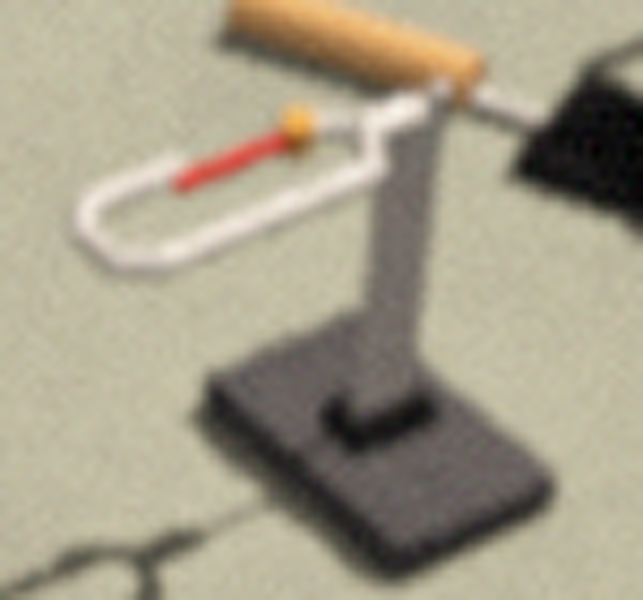

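View pics/t_tray.png

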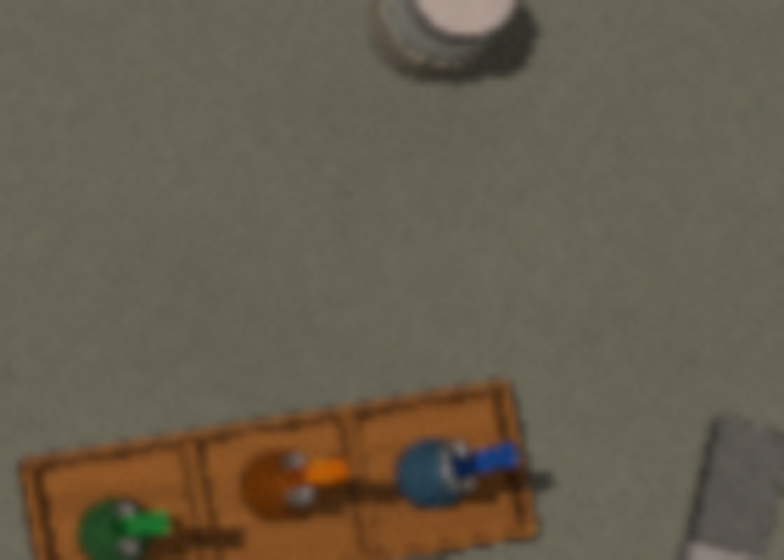

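```bash
python3 - <<'E'
from h import *
from scipy.optimize import least_squares
cs={n:cam(n) for n in ['top','scene']}
import pickle; pickle.dump(cs,open('cams.pkl','wb'))
pt=lambda n,x,y,ox,oy,s:((x+.5)/s-.5+ox,(y+.5)/s-.5+oy)
# hook model
P=[(0,0,0),(7.5,42,0),(0,-36,0)]
c=cs['top']
for nm,(x,y) in dict(tip=(437,352),hinge=(263,322),bowN=(590,352),bowS=(590,203),spB=(232,203),gateend=(470,324)).items():
    print(nm,pt(0,x,y,150,190,10),atz(c,pt(0,x,y,150,190,10),.15).round(4))
c2=cs['scene']; s=600/70
for nm,(x,y) in dict(tip=(178,160),hinge=(299,127),gateend=(180,187),bowN=(105,195),bowS=(165,258)).items():
    print(nm,pt(0,x,y,325,140,s),atz(c2,pt(0,x,y,325,140,s),.15).round(4))
# tags
rs=[]
for n,roi in dict(top=(350,210,385,250),scene=(195,220,225,265)).items():
    c=cs[n]; hsv=cv2.cvtColor(c['image'],cv2.COLOR_RGB2HSV); m=np.zeros(hsv.shape[:2],bool)
    x0,y0,x1,y1=roi; h=hsv[y0:y1,x0:x1]; m[y0:y1,x0:x1]=(h[...,0]<15)&(h[...,1]>200)&(h[...,2]>150)
    ys,xs=np.nonzero(m); print(n,m.sum(),xs.mean(),ys.mean(),xs.min(),xs.max(),ys.min(),ys.max(),atz(c,(xs.mean(),ys.mean()),.099).round(4))
    rs.append(ray(c,(xs.mean(),ys.mean())))
    save(c,n+'_am.png',cv2.resize(c['image'][y0:y1,x0:x1],None,fx=12,fy=12,interpolation=cv2.INTER_CUBIC))
print(tri(rs))
E
```

```text
tip (193.25, 224.75) [0.5239 0.1907 0.15  ]
hinge (175.85, 221.75) [0.5319 0.2327 0.15  ]
bowN (208.55, 224.75) [0.5232 0.1539 0.15  ]
bowS (208.55, 209.85) [0.5591 0.1539 0.15  ]
spB (172.75, 209.85) [0.5608 0.2405 0.15  ]
gateend (196.55, 221.95) [0.5305 0.1828 0.15  ]
tip (345.325, 158.225) [0.5216 0.1946 0.15  ]
hinge (359.44166666666666, 154.375) [0.5299 0.2376 0.15  ]
gateend (345.55833333333334, 161.375) [0.5331 0.1863 0.15  ]
bowN (336.80833333333334, 162.30833333333334) [0.5229 0.1642 0.15  ]
bowS (343.80833333333334, 169.65833333333333) [0.559 0.16  0.15 ]
top 16 367.5 223.4375 365 370 222 225 [ 0.5222 -0.2434  0.099 ]
scene 107 209.05607476635515 242.10280373831776 204 216 229 258 [ 0.5475 -0.2443  0.099 ]
[ 0.52666092 -0.24257196  0.08101693]
```

View pics/top_am.png

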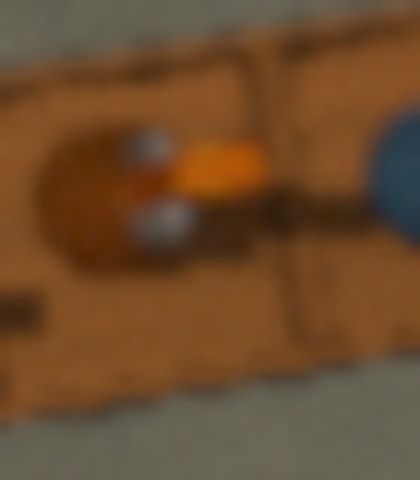

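View pics/scene_am.png

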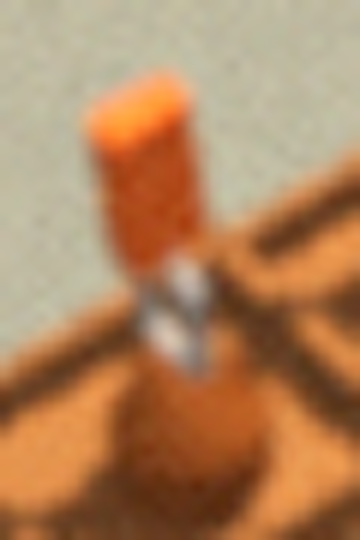

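```bash
cat > fit.py <<'E'
from h import *
import pickle
from scipy.optimize import least_squares
cs=pickle.load(open('cams.pkl','rb'))
px=lambda x,y,ox,oy,s=12:((x+.5)/s-.5+ox,(y+.5)/s-.5+oy)
t=lambda x,y:px(x,y,350,210); s=lambda x,y:px(x,y,195,220)
print('scene top face ctr',atz(cs['scene'],s(139,113),.12)); print('top: eye mid',atz(cs['top'],t(157,183),.062))
a,b=atz(cs['top'],t(150,145),.065),atz(cs['top'],t(165,222),.065);print(a,b,np.degrees(np.arctan2(*(a-b)[[1,0]])))
f=[atz(cs['scene'],s(*q),.12) for q in [(88,128),(155,72),(190,95),(125,155)]]
for q in f: print(q.round(4))
def box(x,y,yaw,z0,z1):
    R=np.array([[np.cos(yaw),-np.sin(yaw)],[np.sin(yaw),np.cos(yaw)]])
    return np.array([[*(R@[i*.005,j*.01]+[x,y]),z] for z in(z0,z1) for i,j in((1,1),(1,-1),(-1,-1),(-1,1))])
def draw(x,y,yaw,name):
    for n,roi in dict(top=(350,210,385,250),scene=(195,220,225,265)).items():
        c=cs[n];x0,y0,x1,y1=roi;k=12
        im=cv2.resize(c['image'][y0:y1,x0:x1],None,fx=k,fy=k,interpolation=cv2.INTER_CUBIC).copy()
        q=lambda P:((proj(c,P)-[x0,y0]+.5)*k-.5).astype(int)
        B=q(box(x,y,yaw,.078,.12))
        for f in (B[:4],B[4:]): cv2.polylines(im,[f.reshape(-1,1,2)],True,(0,255,255),1)
        for i in range(4): cv2.line(im,tuple(map(int,B[i])),tuple(map(int,B[i+4])),(0,255,255),1)
        th=np.linspace(0,2*np.pi,40); R=np.array([np.cos(yaw),np.sin(yaw)])
        E=np.array([[*(R*.0095*np.cos(u)+[x,y]),.062+.0145*np.sin(u)] for u in th]); cv2.polylines(im,[q(E).reshape(-1,1,2)],True,(255,0,255),1)
        save(c,name+n+'.png',im)
E
python3 - <<'E'
from fit import *
draw(.525,-.242,np.radians(9),'f1_')
import cv2
a=cv2.imread('pics/f1_top.png');b=cv2.imread('pics/f1_scene.png');h=480;a=cv2.copyMakeBorder(a,0,60,0,0,0);cv2.imwrite('pics/f1.png',np.hstack([a,b]))
E
```

```text
scene top face ctr [ 0.52302822 -0.2368814   0.12      ]
top: eye mid [ 0.5215702  -0.23955772  0.062     ]
[ 0.52983163 -0.23763116  0.065     ] [ 0.51268057 -0.24023903  0.065     ] 8.645758592925427
[ 0.521  -0.2475  0.12  ]
[ 0.5142 -0.2286  0.12  ]
[ 0.5243 -0.2258  0.12  ]
[ 0.5323 -0.2448  0.12  ]
```

View pics/f1.png

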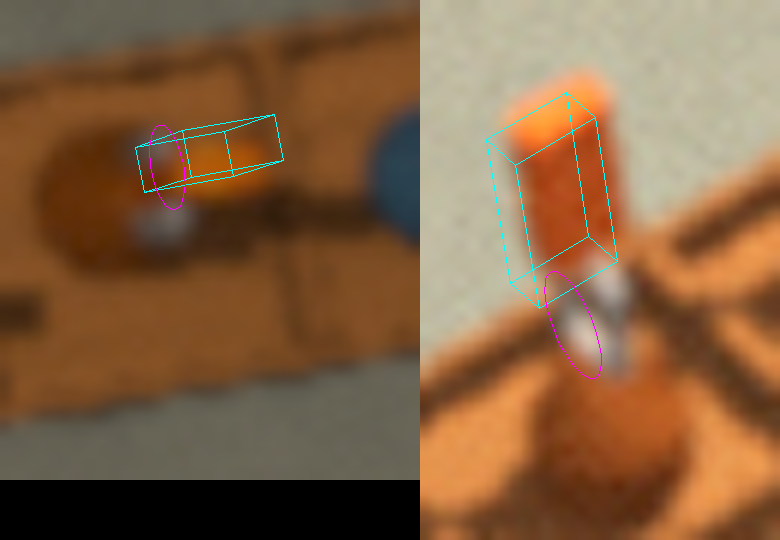

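```bash
cat >> h.py <<'E'
from scipy.spatial.transform import Rotation as Ro
def quat(deg):
    a=np.radians(deg); y=np.array([np.cos(a),np.sin(a),0]); z=np.array([0,0,-1.]); x=np.cross(y,z)
    q=Ro.from_matrix(np.c_[x,y,z]).as_quat(); return np.array([q[3],*q[:3]])
def st(): print('t',round(manip.get_t(),2),'p',np.round(manip.get_ee_pos(),4),'F',np.round(manip.get_contact_force(),2),'w',round(manip.get_grip_width(),4))
E
python3 - <<'E'
from h import *
for p,a in [((.5222,-.238,.35),12),((.5222,-.238,.257),12),((.45,.2,.342),-1),((.523,.19,.342),-1)]:
    print([None if (q:=manip.solve_ik(np.array(p),quat(b))) is None else np.round(q,2).tolist() for b in(a,a+180)])
E
```

```text
[[-0.56, 0.41, -0.21, 0.95, 0.0, 0.81], [-0.56, 0.41, -0.21, 0.95, 0.0, -2.34]]
[[-0.56, 0.51, -0.32, 0.74, 0.0, 0.81], [-0.56, 0.51, -0.32, 0.74, 0.0, -2.34]]
[[0.27, 0.28, -0.44, 0.86, 0.0, 1.86], [0.27, 0.28, -0.44, 0.86, 0.0, -1.29]]
[[0.22, 0.39, -0.27, 0.91, 0.0, 1.8], [0.22, 0.39, -0.27, 0.91, 0.0, -1.34]]
```

```bash
python3 - <<'E'
from h import *
manip.move_to(np.array([.5222,-.238,.36]),quat(12)); st()
manip.move_straight(np.array([.5222,-.238,.258]),max_speed=.12,contact_N=6); st()
manip.grab(60); st()
c=cam('scene'); save(c,'g1.png',cv2.resize(c['image'][150:300,130:300],None,fx=4,fy=4,interpolation=cv2.INTER_CUBIC)[:600])
E
```

```text
t 3.03 p [ 0.5219 -0.2389  0.3602] F [-0.19 -0.2   1.19] w 0.0852
t 4.03 p [ 0.5225 -0.2383  0.2587] F [ 0.17 -0.18 -0.03] w 0.0853
t 4.71 p [ 0.5223 -0.238   0.2581] F [0.46 0.07 1.21] w 0.0097
```

View pics/g1.png

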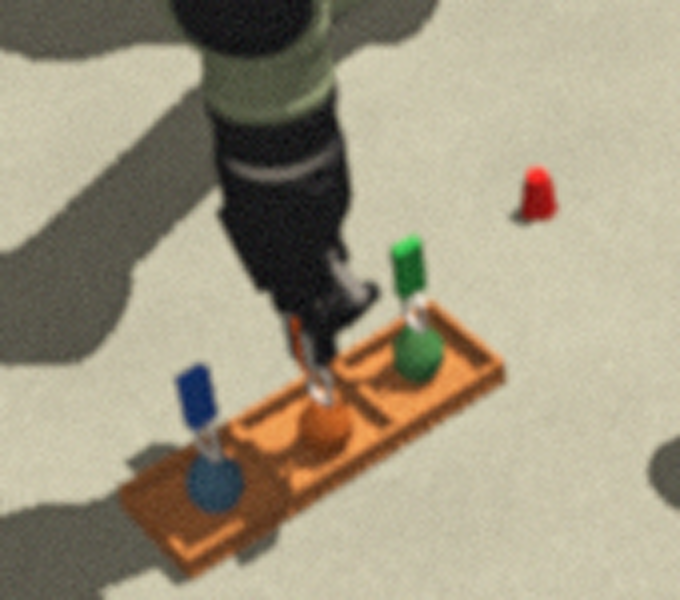

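The grip width reads 9.7 mm, so the tag is held. Next I'll lift it and move outside the gate.

```bash
python3 - <<'E'
from h import *
manip.move_straight(np.array([.5223,-.238,.40]),max_speed=.15); st()
manip.move_to(np.array([.44,.198,.40]),quat(-1)); st()
manip.move_straight(np.array([.475,.1995,.346]),max_speed=.12); manip.sleep(.3); st()
for n,r in dict(top=(150,190,70,60),scene=(320,130,75,70)).items():
    c=cam(n);x,y,w,h=r; k=8.5
    import pickle; pickle.dump(c,open(n+'_a.pkl','wb'))
    save(c,n+'_a.png',cv2.resize(c['image'][y:y+h,x:x+w],None,fx=k,fy=k,interpolation=cv2.INTER_CUBIC))
E
```

```text
t 5.86 p [ 0.522  -0.2378  0.399 ] F [ 0.19  1.02 -1.11] w 0.0096
t 7.48 p [0.4405 0.1975 0.3999] F [-0.16 -0.64 -2.63] w 0.0088
t 8.47 p [0.4749 0.1996 0.3466] F [ 0.95  0.24 -1.56] w 0.0095
```

View pics/top_a.png

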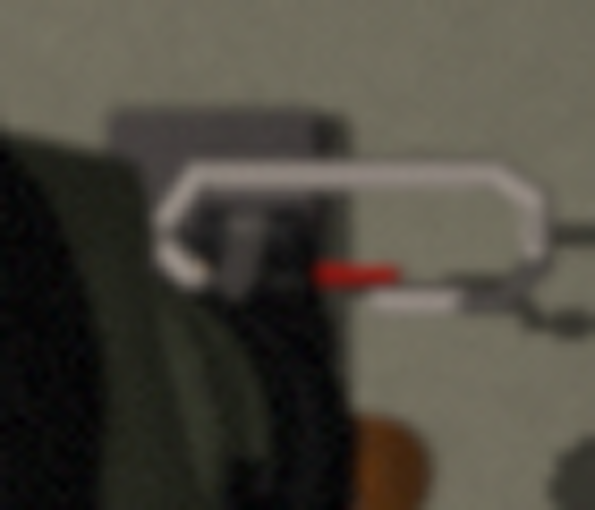

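View pics/scene_a.png

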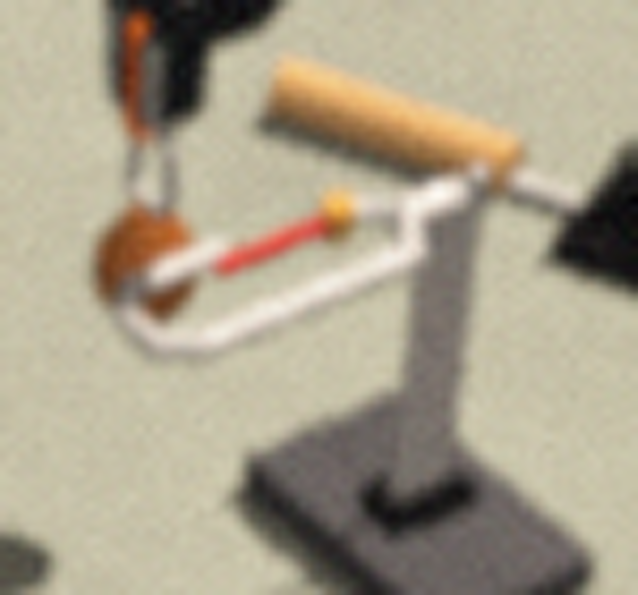

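```bash
python3 - <<'E'
from h import *
import pickle
c=pickle.load(open('scene_a.pkl','rb'));t=pickle.load(open('top_a.pkl','rb'))
x,y,z=.4749,.1996,.1505
k=8.5
S=lambda P:((proj(c,P)-[320,130]+.5)*k-.5).round(0).tolist()
T=lambda P:((proj(t,P)-[150,190]+.5)*k-.5).round(0).tolist()
print('eye pred scene',S([x,y,z]),'sides',S([[x-.0095,y,z],[x+.0095,y,z]]),'tagbot corners',S([[x+.005,y-.01,z+.016],[x-.005,y-.01,z+.016],[x+.005,y-.01,z+.058]]))
ring=lambda r,zz:np.array([[x+r*np.cos(u),y+r*np.sin(u),zz] for u in np.linspace(0,6.28,60)])
a=np.array(S(ring(.018,z-.039)));print('glass scene x',a[:,0].min(),a[:,0].max(),S([x,y,z-.039]))
a=np.array(T(ring(.018,z-.039)));print('glass top xmax',a[:,0].max(),'y',a[:,1].min(),a[:,1].max())
for nx,ny,l in[(.523,.1925,'avg'),(.5239,.1907,'top'),(.5216,.1946,'scene')]:
    print(l,'tip',S([nx,ny,.15]),T([nx,ny,.15]))
E
```

```text
eye pred scene [[143.0, 166.0]] sides [[126.0, 152.0], [161.0, 180.0]] tagbot corners [[130.0, 144.0], [112.0, 129.0], [137.0, 37.0]]
glass scene x 84.0 191.0 [[138.0, 261.0]]
glass top xmax 429.0 y 415.0 538.0
avg tip [[217.0, 248.0]] [[365.0, 302.0]]
top tip [[214.0, 251.0]] [[371.0, 299.0]]
scene tip [[219.0, 244.0]] [[358.0, 307.0]]
```

```bash
cat >> h.py <<'E'
def favg(n=6,dt=.05):
    f=[]
    for _ in range(n): manip.sleep(dt); f.append(manip.get_contact_force())
    return np.mean(f,0)
E
python3 - <<'E'
from h import *
y,z=.1995,.3465
manip.move_straight(np.array([.500,y,z]),max_speed=.05,contact_N=6); manip.sleep(.3); f0=favg(); np.save('f0.npy',f0); st()
x=.500
while x<.545:
    x+=.003
    hit=manip.move_straight(np.array([x,y,z]),max_speed=.03,contact_N=9)
    f=favg(4)-f0; print(round(x,4),np.round(manip.get_ee_pos(),4),f.round(2),hit)
    if -f[0]>4 or hit: break
print(manip.get_t())
E
```

```text
t 9.82 p [0.5    0.1995 0.3466] F [ 0.41 -0.55 -0.4 ] w 0.0095
0.503 [0.503  0.1995 0.3465] [0.22 0.23 0.22] False
0.506 [0.506  0.1995 0.3465] [-0.13  0.21 -0.19] False
0.509 [0.509  0.1995 0.3465] [ 0.31  0.09 -0.16] False
0.512 [0.512  0.1995 0.3465] [ 0.19 -0.37  0.1 ] False
0.515 [0.515  0.1995 0.3465] [ 0.07 -0.2  -0.27] False
0.518 [0.5179 0.1995 0.3465] [-0.84 -0.37  0.56] False
0.521 [0.5209 0.1995 0.3464] [-1.92 -0.35  0.71] False
0.524 [0.5239 0.1994 0.3464] [-2.78 -1.02  0.92] False
0.527 [0.5269 0.1994 0.3464] [-3.4  -1.35  0.42] False
0.53 [0.5298 0.1994 0.3464] [-4.23 -1.95  0.55] False
14.3167
```

```bash
python3 - <<'E'
from h import *
y,z=.1995,.3465; f0=np.load('f0.npy'); x=.530
while x<.550:
    x+=.003
    hit=manip.move_straight(np.array([x,y,z]),max_speed=.03,contact_N=9)
    f=favg(4)-f0; print(round(x,4),np.round(manip.get_ee_pos(),4),f.round(2),hit)
    if -f[0]>6.5 or hit: break
print(manip.get_t())
for n,r in dict(top=(150,180,70,60),scene=(320,130,75,70)).items():
    c=cam(n);x,y,w,h=r; k=8.5
    save(c,n+'_b.png',cv2.resize(c['image'][y:y+h,x:x+w],None,fx=k,fy=k,interpolation=cv2.INTER_CUBIC))
E
```

```text
0.533 [0.5326 0.1995 0.3463] [-5.04 -1.9   0.7 ] False
0.536 [0.5353 0.1994 0.3462] [-5.88 -1.96  1.35] False
0.539 [0.538  0.1994 0.346 ] [-7.43 -2.15  1.68] False
15.6667
```

View pics/top_b.png

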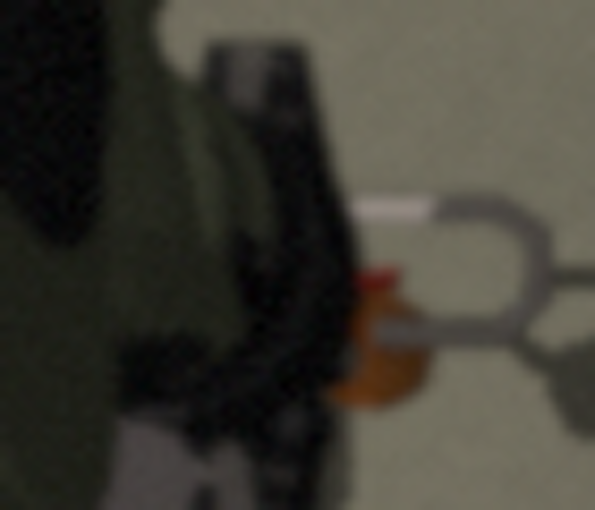

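View pics/scene_b.png

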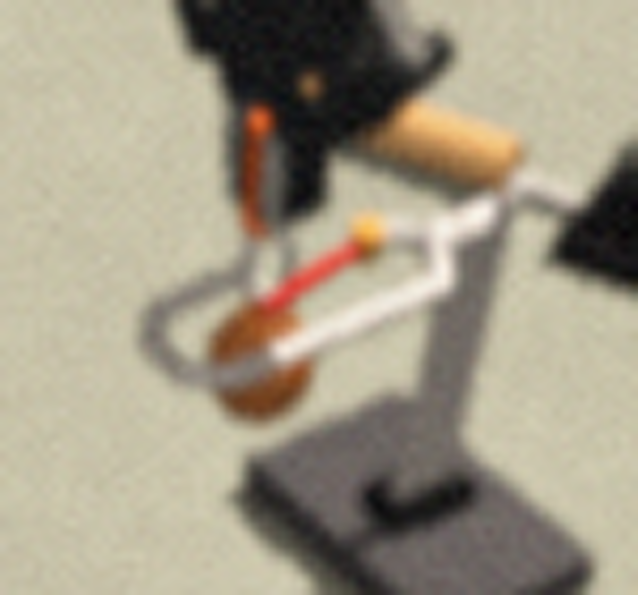

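The gate now sits visibly open: its red end is tilted inward at top (380, 275), and the stem leans back. The force slope rose to 0.57 N/mm, which matches the gate reaching its stop. I'll slide along -y next.

```bash
python3 - <<'E'
from h import *
f0=np.load('f0.npy'); x,y,z=.539,.1995,.3465
for i in range(5):
    y-=.006; x-=.0001
    hit=manip.move_straight(np.array([x,y,z]),max_speed=.03,contact_N=5)
    f=favg(3)-f0; print(round(y,4),np.round(manip.get_ee_pos(),4),f.round(2),hit)
    if hit: break
print(manip.get_t())
for n,r in dict(top=(150,180,70,60),scene=(320,130,75,70)).items():
    c=cam(n);x,y,w,h=r; k=8.5
    save(c,n+'_c.png',cv2.resize(c['image'][y:y+h,x:x+w],None,fx=k,fy=k,interpolation=cv2.INTER_CUBIC))
E
```

```text
0.1935 [0.5357 0.1961 0.3444] [-4.72 -3.35  2.07] True
16.125
```

View pics/top_c.png

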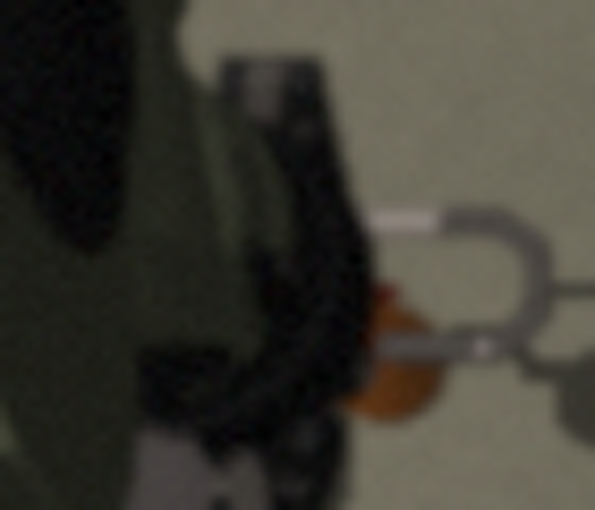

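View pics/scene_c.png

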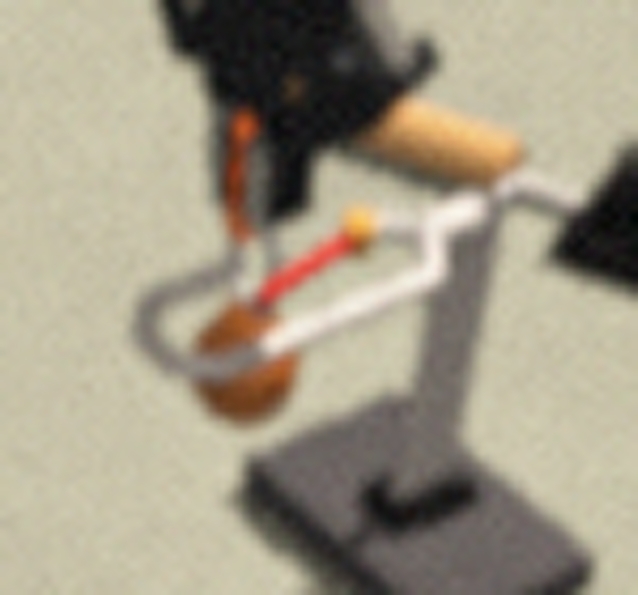

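```bash
python3 - <<'E'
from h import *
f0=np.load('f0.npy'); x,y,z=.540,.1965,.3465
def rep(l,hit): 
    f=favg(3)-f0; print(l,np.round(manip.get_ee_pos(),4),f.round(2),hit); return f
rep('press',manip.move_straight(np.array([x,y,z]),max_speed=.03,contact_N=8))
for i in range(7):
    y-=.004
    hit=manip.move_straight(np.array([x,y,z]),max_speed=.02,contact_N=8)
    f=rep(round(y,4),hit)
    if hit or f[1]>3 or np.linalg.norm(f)>12: break
print(manip.get_t())
for n,r in dict(top=(150,180,70,60),scene=(320,130,75,70)).items():
    c=cam(n);x,y,w,h=r; k=8.5
    save(c,n+'_d.png',cv2.resize(c['image'][y:y+h,x:x+w],None,fx=k,fy=k,interpolation=cv2.INTER_CUBIC))
E
```

```text
press [0.5391 0.1962 0.346 ] [-6.05 -2.74  0.91] False
0.1925 [0.5391 0.1928 0.3461] [-6.58 -1.42  1.02] False
0.1885 [0.5392 0.1887 0.3461] [-5.98 -0.69  0.75] False
0.1845 [0.5393 0.1847 0.3462] [-6.31 -0.21  0.58] False
0.1805 [0.5395 0.1805 0.3462] [-5.19 -1.23  0.11] False
0.1765 [0.5395 0.1769 0.3462] [-4.7  -0.02  0.05] False
0.1725 [0.5395 0.1729 0.3463] [-5.27  0.27  0.12] False
0.1685 [0.5395 0.1689 0.3463] [-5.26  0.38  0.22] False
20.1833
```

View pics/top_d.png

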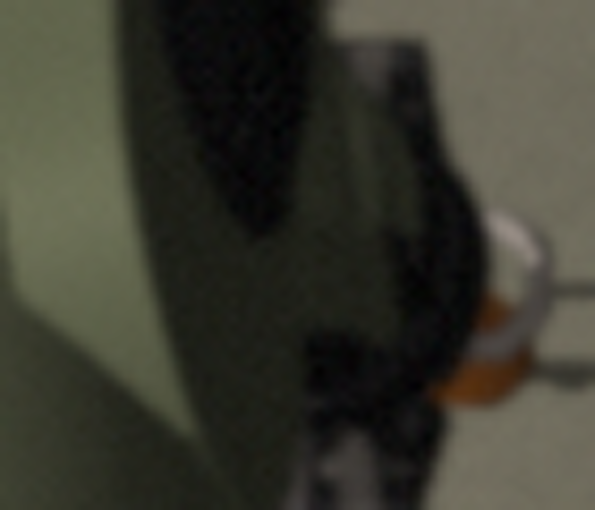

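View pics/scene_d.png

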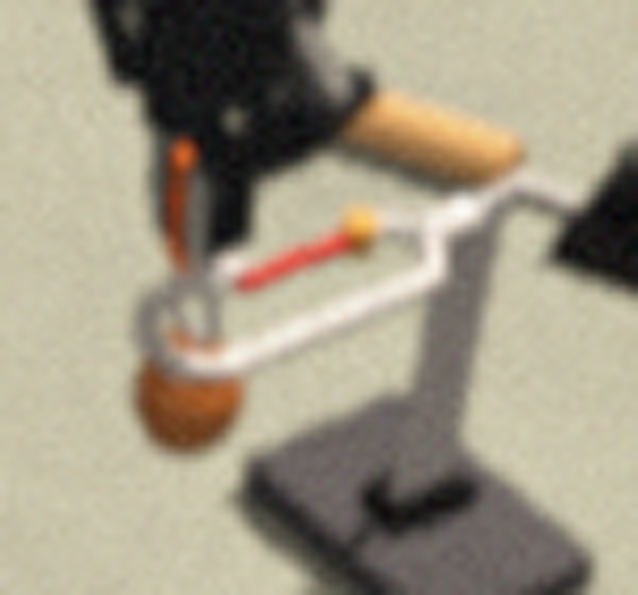

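The eye is round the nose bar: scene (185, 310) shows the bar passing through it, and the gate is back against the nose. I'll relax in x and then lower until it hangs.

```bash
python3 - <<'E'
from h import *
f0=np.load('f0.npy'); y,z=.1687,.3465
def rep(l,hit=False): 
    f=favg(4)-f0; print(l,np.round(manip.get_ee_pos(),4),f.round(2),hit); return f
for x in (.533,.527,.523):
    manip.move_straight(np.array([x,y,z]),max_speed=.03,contact_N=9); f=rep(x)
manip.sleep(.3); f1=rep('base')
for z in (.343,.341,.339,.338,.337,.336,.335,.334):
    hit=manip.move_straight(np.array([.523,y,z]),max_speed=.02,contact_N=6); f=rep(z,hit)
    if hit or f[2]-f1[2]>1.6: break
print(manip.get_t())
for n,r in dict(top=(150,180,70,60),scene=(320,130,75,70)).items():
    c=cam(n);x,y,w,h=r; k=8.5
    save(c,n+'_e.png',cv2.resize(c['image'][y:y+h,x:x+w],None,fx=k,fy=k,interpolation=cv2.INTER_CUBIC))
E
```

```text
0.533 [0.5332 0.1688 0.3467] [-2.41  0.71 -0.53] False
0.527 [0.5273 0.1687 0.3467] [-0.06 -0.33  0.15] False
0.523 [0.5231 0.1687 0.3465] [ 0.33 -0.04  0.05] False
base [0.523  0.1687 0.3465] [ 0.13 -0.56  0.17] False
0.343 [0.523  0.1687 0.343 ] [-0.33  0.43  0.48] False
0.341 [0.523  0.1687 0.341 ] [-0.1  -0.3   0.39] False
0.339 [0.523  0.1687 0.339 ] [-0.03 -0.23 -0.09] False
0.338 [0.523  0.1687 0.338 ] [ 0.16 -0.04  0.22] False
0.337 [0.5231 0.1687 0.3374] [-0.7  -0.52  5.43] False
24.725
```

View pics/scene_e.png

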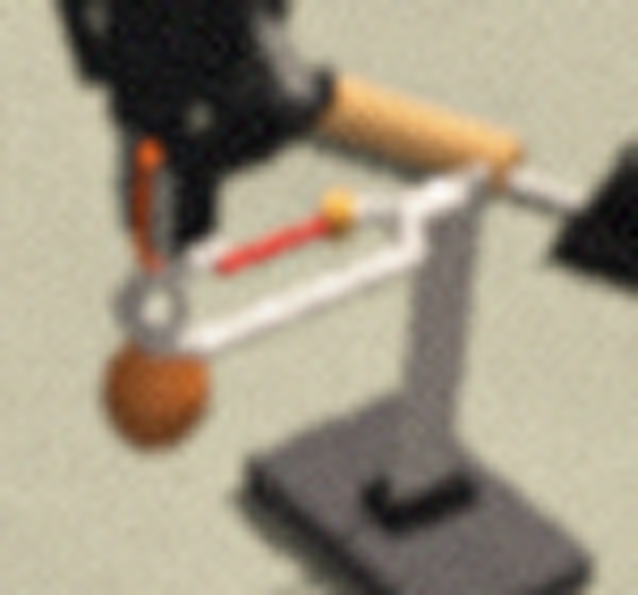

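```bash
python3 - <<'E'
from h import *
manip.move_straight(np.array([.523,.1687,.3377]),max_speed=.01); manip.sleep(.3); st()
manip.gripper_open(); manip.sleep(.8); st()
for n,r in dict(top=(150,180,70,60),scene=(320,130,75,70)).items():
    c=cam(n);x,y,w,h=r; k=8.5
    save(c,n+'_f.png',cv2.resize(c['image'][y:y+h,x:x+w],None,fx=k,fy=k,interpolation=cv2.INTER_CUBIC))
E
```

```text
t 25.38 p [0.523  0.1687 0.3376] F [-1.05  0.29  1.23] w 0.0092
t 26.9 p [0.523  0.1687 0.3377] F [ 0.38 -0.59  0.08] w 0.0852
```

View pics/scene_f.png

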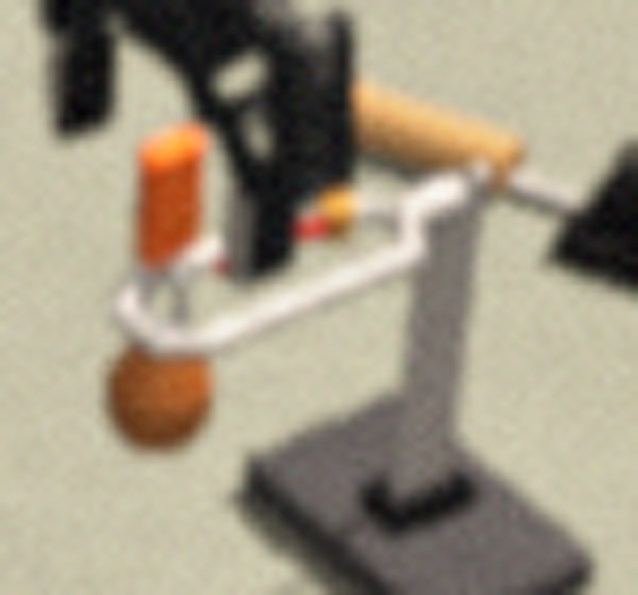

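The sample hangs free and upright between the open fingers. I'll retract straight up and check again.

```bash
python3 - <<'E'
from h import *
manip.move_straight(np.array([.523,.1687,.44]),max_speed=.06); st()
manip.move_to(np.array([.40,-.05,.45]),quat(-1)); manip.sleep(2.5); st()
for n,r in dict(top=(150,180,70,60),scene=(320,130,75,70)).items():
    c=cam(n);x,y,w,h=r; k=8.5
    save(c,n+'_g.png',cv2.resize(c['image'][y:y+h,x:x+w],None,fx=k,fy=k,interpolation=cv2.INTER_CUBIC))
    save(c,n+'_full.png')
E
python3 -c "
import cv2,numpy as np
a=cv2.imread('pics/top_g.png');b=cv2.imread('pics/scene_g.png')
f=lambda i,h:cv2.resize(i,(int(i.shape[1]*h/i.shape[0]),h))
cv2.imwrite('pics/g2.png',np.hstack([f(a,360),f(b,360)]))"
```

```text
t 28.86 p [0.5229 0.1687 0.4397] F [ 0.54 -1.27  0.11] w 0.0855
t 32.34 p [ 0.4  -0.05  0.45] F [ 0.17 -0.2  -0.15] w 0.0854
```

View pics/g2.png

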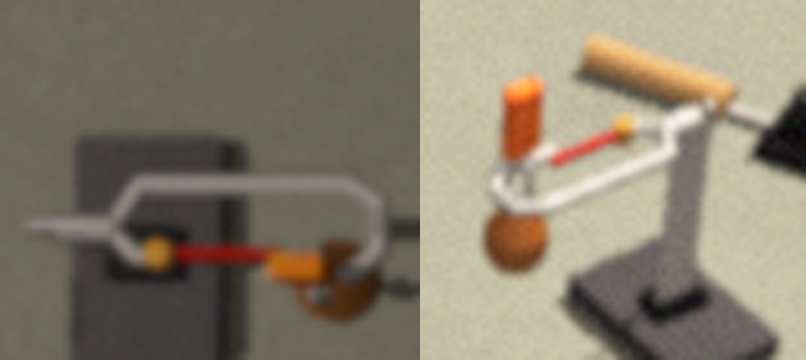

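View pics/scene_full.png

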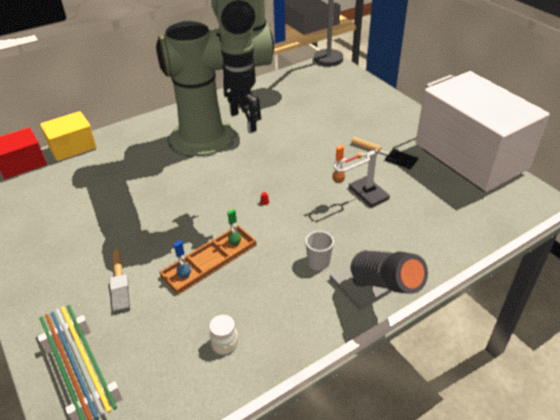

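```bash
python3 - <<'E'
from h import *
a=cam('scene')['image'][130:200,320:395].astype(int); manip.sleep(.4); b=cam('scene')['image'][130:200,320:395].astype(int)
print('diff',abs(a-b).max(),abs(a-b).mean())
c=cam('scene')
for t in ['blue_tag','green_tag','cap','mug','paddle','brush']:
    r=manip.boxes_of(t,'scene'); print(t,[(round(x['conf'],2),toworld(c,x['location']).round(3).tolist()) for x in r[:2]])
manip.job_done(); print(manip.get_t())
E
```

```text
diff 19 2.828634920634921
blue_tag [(0.65, [0.457, 0.442, 0.01]), (0.61, [0.534, -0.317, 0.045])]
green_tag [(0.76, [0.502, -0.16, 0.045])]
cap [(0.58, [0.407, -0.008, 0.02])]
mug [(0.63, [0.684, -0.009, 0.054])]
paddle [(0.68, [0.46, 0.444, 0.01])]
brush [(0.85, [0.488, -0.471, 0.014])]
the job is handed in; nothing more can be done
the job is handed in; nothing more can be done
```

The amber sample is hanging by its eye on the nose bar behind the closed gate, and I handed the job in at about 33 s of the 67 s allowed. The interface gives no verdict, so success is judged from the checks below.

**What I did:**
- I gripped the sample by its orange tag, lifted it out of the tray and brought it up outside the hook.
- I pressed the gate until the rising force slope showed it had met its stop. The averaged readings peaked at about 8 N.
- I slid the eye about 30 mm along onto the nose bar, backed off until the sideways force was near zero, and lowered it until it touched the bar. That contact read about 5.4 N upward.
- I eased that off, opened the gripper and withdrew.

**What the last checks showed:**
- **Position:** the pictures show the sample hanging upright with the gate lying straight against the nose bar. From the arm's position at release, the eye is about 23 mm behind the nose tip and 8 to 9 mm below the bar. I did not measure its tilt or distance from the pictures.
- **Stillness:** two frames 0.4 s apart differed by 2.8 grey levels on average. I took that as image noise, with no reference frame to compare against.
- **Other things:** the blue and green samples, cap, mug, paddle and brush were all found within about 6 mm of where they started. The best-rated match for the blue tag was a false one on the paddle; the second match was in the right place.

**What went wrong or disagreed:**
- The first slide stopped early on its force limit and the arm settled about 2 mm low. I pressed again and the second slide went through.
- The two cameras disagreed by up to about 6 mm on where the hook was, so I found its position across the gate by touch.

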